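# Tilt the drill template out of its bin and trap it in the jig

### The arm

A 6-joint arm with a two-finger parallel gripper is mounted at the origin on the work surface; the furniture and walls round the work are solid. World frame = base frame: x ahead of the robot, y to its left, z up, the work surface at z = 0. Lengths are in m, angles in rad, forces in N, time in s.
With the tool pointing down it reaches from about 0.275 to 0.825 m from the base axis. Payload 5.2 kg.
Tool frame: the origin (TCP) lies midway between the tips of the shut fingers; the grasp point (between the pads) lies robot.tcp_to_grasp behind it (robot.tcp_to_grasp is the distance from the TCP to the grasp point, in m); z points along the fingers, y is the line along which they close (so a half turn about z gives the same grasp; the last joint's range is limited). The gripper opens to 93 mm and grips with 3 to 60 N. Pads are 15 mm wide; open, the fingers measure 128 mm over their backs; the gripper's body (75 mm by 188 mm) begins 65 mm behind the grasp point.
Start: joints at [1.06, 0.259, 1.535, -0, 1.348, -0.203], TCP at [0.167, 0.524, 0.219] pointing down, gripper open.
Joint ranges: [-3.14, 3.14], [-0.91, 2.08], [0.19, 2.58], [-1.22, 4.36], [0.22, 2.71], [-3.12, 3.12]. Speed limits (rad/s): [2.57, 2.57, 3.14, 3.14, 3.14, 3.14].

### API

Orientations are given as a unit quaternion [x, y, z, w].
In Python, from cell import robot, optics gives the robot as it stands.
- The arm moves only by the tool send_rows, never from a script. Its arguments are lists of equal length, an entry for each row: "linear": the shift along the tool's x, y, z in cm, a list of three; "angular": the turn, a rotation vector about the tool's x, y, z in degrees, a list of three; "hand": the closure, from 0 (fully open) to 1 (shut). A call has 1 to 20 rows; each row shifts and turns the commanded pose from where the row before left it, along the tool's axes as they then stand; what a row does not reach is not made up. A row lasts 1/10 s, in which the tool goes at most 50 mm and 8.59 degrees, less where a joint would pass 70% of its speed; a pose out of reach is approached as far as the arm can. A call is refused whole if a number of a shift passes 5 or a number of a turn 8.59, either way. A call with a gripper value outside its range is refused whole. The fingers move at their own pace and stop on an object; "force" is the grip in N (left out, the last holds). Time passes only in rows, so rows that do not move let the fingers close. It gives the time, the measured TCP pose, the force, the opening and the grip force at its end, in the units of the state.
- robot.get_state(): the state, without advancing time (a new reading comes with each control period).
- optics.get_image(name): name is "side" or "top"; returns the picture (480x640x3 uint8, blue, green, red); there is no depth.
- optics.get_calibration(name): a dict with "K" (3x3 intrinsics, pixels), "k1" (the pictures are not rectified: a ray, as slopes to the right and down, at radius r is drawn at 1 + k1 r^2 times it, then the intrinsics apply), "world_to_cam" (4x4, takes a point from world to camera coordinates). Camera axes: x right, y down, z forward; pixel columns grow to the right and rows downward; lengths in m; the calibration is good to about 2 mm. A picture is of the moment at which its call begins. get_calibration takes no time and is no camera call.
- robot.sign_off(): hands the job in; it is judged then, once.
The state is a dict: "time": time; "joint_pos": joint angles; "qd": joint speeds; "joint_efforts": joint torques, N m; "eef_pos": TCP position; "tcp_rot": TCP orientation; "force": force on the tool from outside, world axes, zero at the start; "ft_torque": the same for the moment, N m; "width": finger opening in m; "grip_force": force on a finger pad.
Only numpy, scipy, OpenCV 4.12 (cv2) and the standard library are available. Lean on these libraries where they do the work, as an engineer would, in place of code of your own. Each camera call takes 0.05 s, during which the arm holds its last target. There are 200 camera calls.

### The job

Take the drill template by its handle out of the deep narrow bin, tilting it up by the handle end so that it clears the bin's lip, and lay it flat on the bed of the drilling jig, handle up and handle end away from the jig's end ledge. Then slide the jig's stop up against the template so that it is trapped square against the long fence, and let go; leave the other things on the counter where they are and do not drop the template.

Things in the scene. Friction and masses are not known exactly. Their poses are not given: they have to be found in the camera images.
- template_bin: Deep narrow open-topped grey sheet-metal bin, fixed to the counter. Outside 148 mm (its x) x 102 mm (its y) x 65 mm high; walls, floor and lip 3 mm, so inside 142 x 96 mm and 62 mm deep. A lip at rim height covers the first 25 mm of the opening from its -x end, over the full width (the open part runs from x = -46 to +71 mm). Origin: centre of the underside; z up.
- template_mid (a point): Centre of the plate of the drill template (half-way through its thickness). The template is a flat bare aluminium plate 130 mm (its x) x 80 mm (its y) x 5 mm with drilled holes, about 150 g, with an upright black handle block fixed on top near its +x end. It starts lying flat on the bin's floor, handle up, its +x end at the bin's +x end, its -x end reaching under the lip, so that it cannot rise level. z is the plate's upward normal.
- template_grip (a point): Centre of the template's handle block: 18 mm (x) x 22 mm (y), rising 45 mm above the plate's top. The point lies 42 mm from template_mid along the template's +x, 27.5 mm above the plate's underside and 22.5 mm below the block's top. Same axes as template_mid.
- jig: Drilling jig fixed to the counter: a pale wooden bed 170 mm (its x) x 175 mm (its y), 12 mm thick. On the bed, both 10 mm high, are a long aluminium fence along the -y side (its inner face at y = -72.5 mm) and a shorter aluminium end ledge at the -x end (inner face at x = -73 mm). The +x end is open. A sliding stop stands on the +y side. Seated against the fence the template's centre is at y = -32.5 mm. Origin: centre of the underside; z up.
- stop (a joint): Position in m of the jig's sliding stop, 0 to 0.055: 0 is fully back (its face at y = +47.5 mm in the jig frame), growing as it slides towards the fence (-y of the jig). With the template trapped against the fence it reads 0.040. Slides with about 1.5 N of friction and stays where it is left; it has no spring. It may start anywhere from 0 to 0.05, partly in the way.
- stop_grip (a point): Upper part of the black upright grip post on the sliding stop; moves with the stop. Post 18 mm (jig x) x 22 mm (jig y); its top is 15.5 mm above this point. The point is 46 mm above the counter, at x = 0 of the jig. The post stands on an aluminium block 70 mm (x) x 30 mm (y), its top 24 mm above the counter. Axes as the jig's.
- flux_tin: Bystander: shallow round white tin, 46 mm across, 16 mm high. Origin at the centre of its underside. Leave alone.
- steel_pin: Bystander: plain turned steel pin lying down, 9 mm thick, 62 mm long. Origin at the centre of its underside. Leave alone.
- side_cutters: Bystander: side cutters with red handles lying flat, 128 mm long, 12 mm high. Origin at the centre of its underside. Leave alone.
- tape_roll: Bystander: black tape roll lying flat, 58 mm across, 19 mm high. Origin at the centre of its underside. Leave alone.
- chuck_key: Bystander: T-shaped steel chuck key lying flat, 52 x 72 mm, 12 mm high. Origin at the centre of its underside. Leave alone.
- drink_bottle: Bystander: clear drink bottle standing, 64 mm across, 226 mm high. Origin at the centre of its underside. Leave alone.
- solder_reel: Bystander: standing reel of solder wire, 53 mm across, 66 mm high. Origin at the centre of its underside. Leave alone.
- template: The template itself: same axes as template_mid, origin at the centre of the plate's underside (2.5 mm below template_mid).

How it is judged:
On the way, in this order (a step that is already met when the one before it is completed fails the run):
1. the template is tilted up by its handle end while still in the bin (angle between template_mid's own z axis and vertical above 0.35 rad and z of template_mid in the frame of template_bin below 0.1 m and horizontal distance between template_mid and template_bin below 0.07 m and z of template_grip in the frame of template_bin above 0.05 m), for 0.05 s.
2. the template is out of the bin (horizontal distance between template_mid and template_bin above 0.12 m), for 0.05 s.
At the end, for the whole second after the job is handed in: Template at rest, flat on the bed, handle up and away from the ledge, centre 11 mm ledgeward to 30 mm openward of the jig's centre, within 3 mm of the fence, square within 0.04 rad; stop within 2.5 mm of its edge (x of template_mid in the frame of jig between -0.011 and 0.03 m and y of template_mid in the frame of jig between -0.0355 and -0.0295 m and z of template_mid in the frame of jig between 0.012 and 0.017 m and angle between template_mid's own z axis and vertical below 0.04 rad and angle between the x axis of template_mid and the x axis of jig, either way round below 0.04 rad and x of template_grip in the frame of jig above 0.02 m and z of template_grip in the frame of jig above 0.03 m and value of joint stop between 0.0375 and 0.043 m and linear speed of template below 0.02 m/s); the robot touches nothing.
It fails at once if a bystander is moved by more than 25 mm (distance of any of flux_tin, steel_pin, side_cutters, tape_roll, chuck_key, drink_bottle, solder_reel from where it was at the start of the episode above 0.025 m).
It fails at once if the bottle or the solder reel is tipped over (angle between any of drink_bottle, solder_reel's own z axis and vertical above 0.5 rad).
It fails at once if the template is dropped or thrown (faster than 1 m/s) (linear speed of template above 1 m/s).
It also fails if it takes over 61 s, if anything falls off the work surface, if the arm or the gripper's body presses on something with over 40 N, if the wrist force passes 120 N, or if a joint passes its speed limit or range.

## Working session

There is one attempt and no reset: what is moved stays moved. The work goes in short steps, Python scripts to look and compute and a tool call to move; the robot and the scene stay as the last step left them, time stands still between calls to the robot, and variables do not carry over. Pictures are saved under pics/ and viewed, at most 10 in all, crops included, and the job is handed in when it is done.

Besides the shell and the picture viewer there is one more tool, called after "Emit:" as a command line: name --argument value ..., lists and objects as JSON in quotes. send_rows: Moves the arm, as the interface text tells. Its arguments: {"type":"object","properties":{"linear":{"type":"array","items":{"type":"array","items":{"type":"number"}}},"angular":{"type":"array","items":{"type":"array","items":{"type":"number"}}},"hand":{"type":"array","items":{"type":"number"}},"force":{"type":"number"}},"required":["linear","angular","hand"]}

```bash
mkdir -p pics; ls
python3 - <<'E'
from cell import robot, optics
import cv2
print(robot.get_state(), robot.tcp_to_grasp)
for n in ("top","side"):
    cv2.imwrite(f"pics/{n}0.png", optics.get_image(n)); c=optics.get_calibration(n); print(n,c)
E
```

```text
pics
{'time': 0.0, 'joint_pos': array([ 1.06021563e+00,  2.59356412e-01,  1.53612167e+00, -1.77368245e-05,
        1.34800198e+00, -2.02811582e-01]), 'qd': array([-0.00128111,  0.00052057,  0.00090913, -0.00094065,  0.0026152 ,
        0.0008905 ]), 'joint_efforts': array([-3.47860354e-03, -4.37295163e+01, -2.83998227e+01,  7.15430430e-02,
        4.12439369e-02, -1.17707200e-04]), 'eef_pos': array([0.16631811, 0.5236507 , 0.21779502]), 'tcp_rot': array([ 1.53275920e-01,  9.88182980e-01, -8.87322297e-04, -3.21419621e-04]), 'force': array([ 0.29708606,  0.14730828, -0.20310347]), 'ft_torque': array([-0.02177053, -0.0091243 , -0.008342  ]), 'grip_force': 0.0, 'width': 0.09282626265843547} 0.0188
top {'K': array([[501.90513297,   0.        , 316.88159385],
       [  0.        , 501.90513297, 230.3860596 ],
       [  0.        ,   0.        ,   1.        ]]), 'k1': 0.0034187736659116543, 'world_to_cam': array([[ 0.02607281, -0.99942804,  0.02153584, -0.08622622],
       [-0.99723834, -0.02750225, -0.06898778,  0.53382787],
       [ 0.0695406 , -0.01967766, -0.99738503,  0.9288784 ],
       [ 0.        ,  0.        ,  0.        ,  1.        ]])}
side {'K': array([[433.0340416 ,   0.        , 320.32196786],
       [  0.        , 433.0340416 , 235.23600718],
       [  0.        ,   0.        ,   1.        ]]), 'k1': -0.029604621877311086, 'world_to_cam': array([[ 0.86838767,  0.4956621 ,  0.01489776, -0.44988119],
       [ 0.43728528, -0.7512541 , -0.49436713, -0.25369837],
       [-0.23384705,  0.43581689, -0.86912554,  1.07597724],
       [ 0.        ,  0.        ,  0.        ,  1.        ]])}
```

View pics/top0.png

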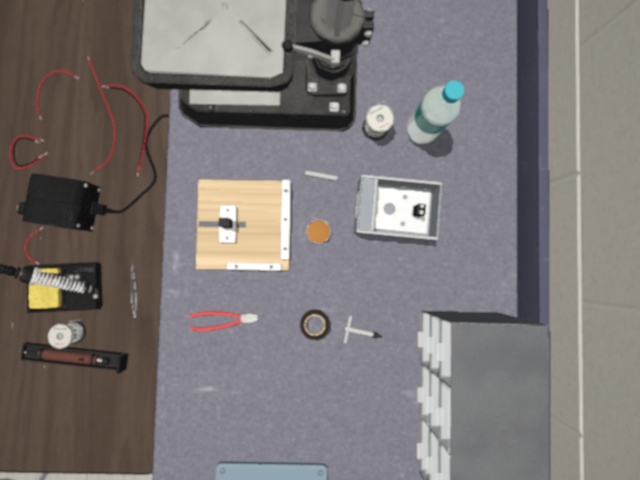

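View pics/side0.png

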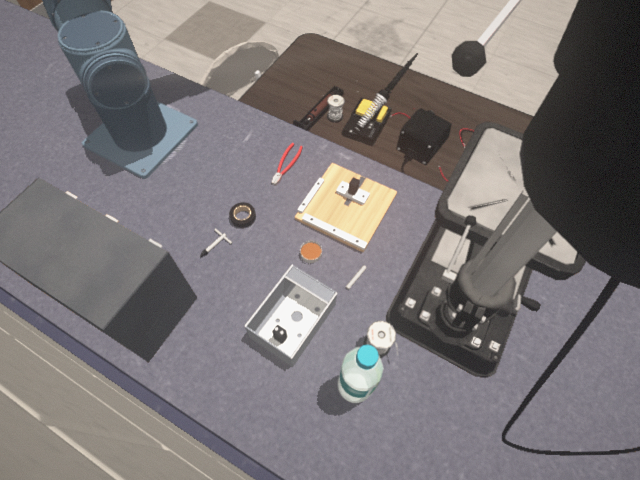

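Run:
```python
import cv2
t=cv2.imread("pics/top0.png")[165:280,190:450]
cv2.imwrite("pics/t1.png",cv2.resize(t,None,fx=3,fy=3,interpolation=cv2.INTER_CUBIC))
s=cv2.imread("pics/side0.png")[155:365,240:405]
s=cv2.resize(s,None,fx=3.6,fy=3.6,interpolation=cv2.INTER_CUBIC)
a=s[:320];b=s[320:]
cv2.imwrite("pics/s1.png",cv2.resize(cv2.imread("pics/side0.png")[160:360,240:400],None,fx=3,fy=3,interpolation=cv2.INTER_CUBIC))
```

```text
(no output)
```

View pics/t1.png

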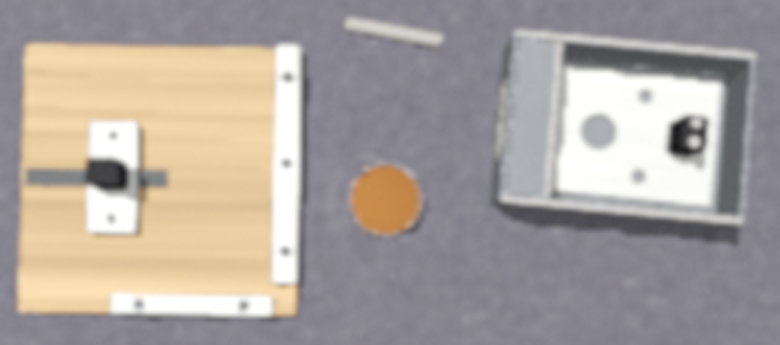

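View pics/s1.png

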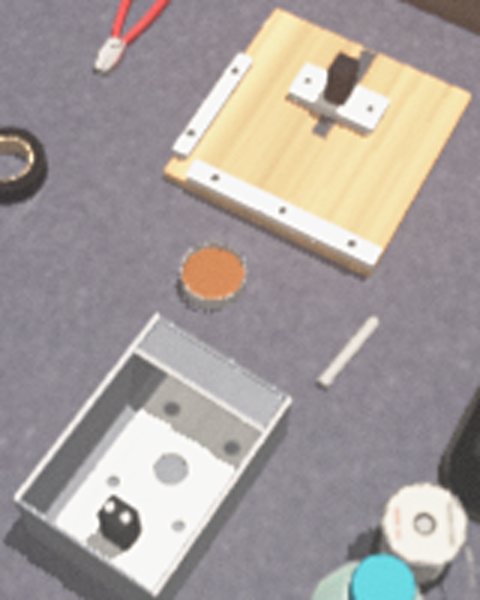

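```bash
cat > h.py <<'E'
import numpy as np, cv2
from cell import robot, optics
from scipy.optimize import least_squares
from scipy.spatial.transform import Rotation as R
C={n:optics.get_calibration(n) for n in ("top","side")}
def proj(n,P):
    c=C[n]; p=np.atleast_2d(P)@c["world_to_cam"][:3,:3].T+c["world_to_cam"][:3,3]
    s=p[:,:2]/p[:,2:]; s=s*(1+c["k1"]*(s**2).sum(1,keepdims=True))
    return s@c["K"][:2,:2].T+c["K"][:2,2]
def world(q,P):
    P=np.array(P,float)/1000; c,s=np.cos(q[2]),np.sin(q[2])
    return np.c_[q[0]+c*P[:,0]-s*P[:,1], q[1]+s*P[:,0]+c*P[:,1], P[:,2]]
def crop(n,uv,o,k=3.): return n,(np.array(uv)+.5)/k-.5+o
def fit(q0,groups):   # groups: (cam, local pts mm, pixels)
    f=lambda q: np.concatenate([(proj(n,world(q,P))-uv).ravel() for n,P,uv in groups])
    r=least_squares(f,q0,loss='soft_l1'); print(np.round(r.x,4)); print(np.round(r.fun.reshape(-1,2),1).tolist()) ; return r.x
OT=np.array([190,165]); OS=np.array([240,160])
E
cat > m.py <<'E'
from h import *
def T(P,uv): return ("top",P,crop("top",uv,OT)[1])
def S(P,uv): return ("side",P,crop("side",uv,OS)[1])
rim=[(-74,51,65),(74,51,65),(74,-51,65),(-74,-51,65)]
gt=[T(rim+[(-46,48,65),(-46,-48,65)],[(513,31),(754,54),(743,223),(500,203),(565,44),(552,199)])]
gs=[S(rim,[(290,400),(156,597),(17,497),(157,316)])]
print("bin");[fit([.4,-.2,-1.57],g) for g in (gt,gs)]; b=fit([.4,-.2,-1.57],gt+gs)
bed=[(85,87.5,12),(-85,87.5,12),(-85,-87.5,12)]
gt=[T(bed+[(85,-72.5,22)],[(25,44),(18,312),(297,316),(277,44)])]
gs=[S(bed[:2]+[(85,-72.5,22)],[(469,96),(277,11),(381,249)])]
print("jig");[fit([.4,.1,0],g) for g in (gt,gs)]; j=fit([.4,.1,0],gt+gs)
np.save("poses.npy",[b,j])
E
python3 m.py
```

```text
bin
[ 0.579  -0.2193 -1.6295]
[[0.3, 0.8], [0.9, 0.3], [0.8, -0.3], [0.2, -0.6], [-1.8, -0.5], [-1.6, 0.4]]
[ 0.5829 -0.22   -1.6365]
[[1.0, -0.9], [-0.4, 0.1], [-0.9, 1.4], [0.5, -0.5]]
[ 0.5803 -0.2194 -1.6328]
[[0.5, -0.0], [1.1, -0.3], [0.8, -0.9], [0.2, -1.5], [-1.6, -1.3], [-1.5, -0.4], [-0.2, -2.0], [-1.4, -1.0], [-1.9, 0.5], [-0.7, -1.4]]
jig
[0.5442 0.0682 0.0151]
[[0.1, -0.0], [-0.0, 0.0], [-0.0, -0.3], [-0.1, 0.3]]
[0.5469 0.0654 0.0115]
[[0.9, -0.0], [-0.8, -0.9], [-0.1, 0.6]]
[0.5448 0.0677 0.0123]
[[0.6, -0.5], [0.2, -0.5], [0.1, -0.5], [0.3, 0.1], [0.5, -1.2], [-1.1, -1.9], [-0.4, -0.7]]
```

```bash
cat > m2.py <<'E'
from h import *
from m import T,S,b,j
def pc(n,q,P):
    return np.round(((proj(n,world(q,P))-(OT if n=="top" else OS))+.5)*3-.5).tolist()
# template pose = bin pose * shift
def tp(dx,dy):
    w=world(b,[(dx,dy,0)])[0]; return [w[0],w[1],b[2]]
q=tp(5,0)
H=[(51,11,53),(51,-11,53),(33,-11,53),(33,11,53)]; H0=[(51,11,8),(51,-11,8),(33,-11,8),(33,11,8)]
E=[(65,40,8),(65,-40,8)]
for n in("top","side"): print(n,"handle top",pc(n,q,H),"base",pc(n,q,H0),"edge",pc(n,q,E))
for s in (0,.02):
  y=62.5-s*1000
  print(s,"block",pc("top",j,[(35,y+15,24),(35,y-15,24),(-35,y-15,24),(-35,y+15,24)]),"posttop",pc("top",j,[(9,y+11,61.5),(9,y-11,61.5),(-9,y-11,61.5),(-9,y+11,61.5)]))
  print("side block",pc("side",j,[(35,y+15,24),(35,y-15,24),(-35,y-15,24),(-35,y+15,24)]),"posttop",pc("side",j,[(9,y+11,61.5),(9,y-11,61.5),(-9,y-11,61.5),(-9,y+11,61.5)]))
E
python3 m2.py | tail -6
python3 -c "
import cv2,numpy as np
t=cv2.imread('pics/top0.png');s=cv2.imread('pics/side0.png')
f=lambda i,k:cv2.resize(i,None,fx=k,fy=k,interpolation=cv2.INTER_CUBIC)
a=f(t[185:245,395:445],8);b=f(s[310:370,260:310],8);cv2.imwrite('pics/h1.png',np.hstack([a,b]))"
```

```text
top handle top [[718.0, 118.0], [716.0, 154.0], [686.0, 151.0], [689.0, 115.0]] base [[701.0, 127.0], [698.0, 161.0], [671.0, 158.0], [673.0, 124.0]] edge [[726.0, 84.0], [717.0, 208.0]]
side handle top [[115.0, 536.0], [86.0, 516.0], [103.0, 492.0], [133.0, 512.0]] base [[120.0, 557.0], [92.0, 538.0], [109.0, 515.0], [137.0, 533.0]] edge [[145.0, 602.0], [42.0, 531.0]]
0 block [[36.0, 119.0], [84.0, 119.0], [81.0, 231.0], [33.0, 230.0]] posttop [[29.0, 154.0], [66.0, 155.0], [65.0, 185.0], [28.0, 184.0]]
side block [[407.0, 66.0], [390.0, 94.0], [307.0, 57.0], [325.0, 30.0]] posttop [[380.0, 25.0], [366.0, 46.0], [344.0, 36.0], [358.0, 15.0]]
0.02 block [[68.0, 119.0], [116.0, 120.0], [113.0, 232.0], [65.0, 231.0]] posttop [[62.0, 155.0], [99.0, 155.0], [98.0, 185.0], [61.0, 185.0]]
side block [[396.0, 85.0], [379.0, 113.0], [295.0, 75.0], [313.0, 48.0]] posttop [[368.0, 44.0], [354.0, 65.0], [332.0, 55.0], [345.0, 34.0]]
```

View pics/h1.png

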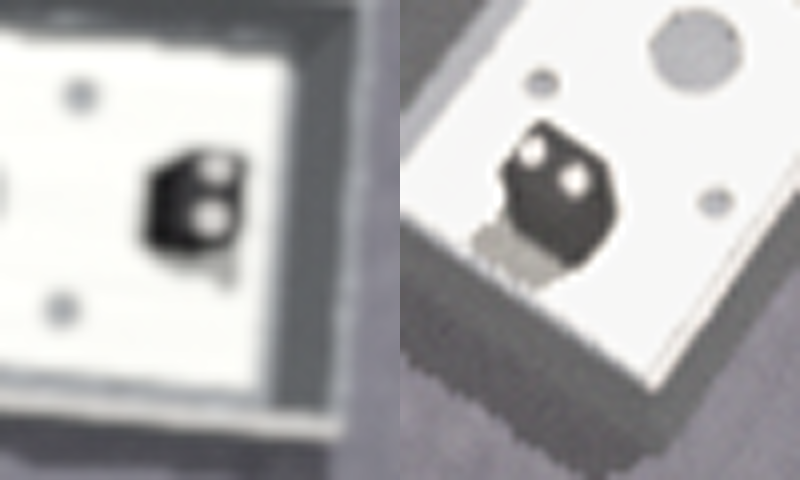

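The enlarged pictures show the handle in the bin near t1 (690,136) and the stop block around t1 (113,177), so the stop reads about 0.034. Next I turn the tool, raise it and half-close the hand, then triangulate the bottle.

Emit:
send_rows --linear '[[0,0,-1],[0,0,-1],[0,0,-1],[0,0,-1],[0,0,-1],[0,0,0],[0,0,0],[0,0,0],[0,0,0],[0,0,0]]' --angular '[[0,0,8.4],[0,0,8.4],[0,0,8.4],[0,0,8.4],[0,0,8.4],[0,0,8.4],[0,0,8.4],[0,0,8.4],[0,0,8.4],[0,0,0]]' --hand '[0.55,0.55,0.55,0.55,0.55,0.55,0.55,0.55,0.55,0.55]' --force 50

```text
time: 1.1
eef_pos: [0.1665, 0.5239, 0.2682]
tcp_rot: [0.727, 0.686, -0.001, 0.0]
force: [-0.7, -0.9, -0.6]
width: 0.0418
grip_force: 0.0
```

```bash
cat >> h.py <<'E'
def tri(a,b):
    f=lambda p: np.r_[(proj("top",p)-a).ravel(),(proj("side",p)-b).ravel()]
    r=least_squares(f,[.5,0,.05]); return np.round(r.x,4),np.round(r.fun,1)
def need(target,yaw_x=None):
    s=robot.get_state(); M=R.from_quat(s["tcp_rot"])
    print("t",round(s["time"],2),"pos",np.round(s["eef_pos"],4),"xang",np.round(np.arctan2(*M.as_matrix()[[1,0],0]),4),"z",np.round(M.as_matrix()[:,2],3),"w",round(s["width"],4),"F",np.round(s["force"],1),"J",np.round(s["joint_pos"],2))
    if target is not None: print("tool shift cm",np.round(M.inv().apply(np.array(target)-s["eef_pos"])*100,2))
E
python3 - <<'E'
from h import *
print("bottle cap",tri((454,91),(368,356)))
b,j=np.load("poses.npy")
g=world(b,[(44,0,0)])[0]; print(g)
need([g[0],g[1],.25])
E
```

```text
bottle cap (array([ 0.7427, -0.2708,  0.2191]), array([-0.6, -1. , -1.1,  0.1]))
[ 0.57754276 -0.26333581  0.        ]
t 1.1 pos [0.1665 0.5239 0.2682] xang 1.513 z [-0.001 -0.001 -1.   ] w 0.0418 F [-0.7 -0.9 -0.6] J [ 1.06  0.23  1.45 -0.    1.46  1.12]
tool shift cm [-76.22  45.59   1.87]
```

Emit:
send_rows --linear '[[-4,2.4,0],[-4,2.4,0],[-4,2.4,0],[-4,2.4,0],[-4,2.4,0],[-4,2.4,0],[-4,2.4,0],[-4,2.4,0],[-4,2.4,0],[-4,2.4,0],[-4,2.4,0],[-4,2.4,0],[-4,2.4,0],[-4,2.4,0],[-4,2.4,0],[-4,2.4,0],[-4,2.4,0],[-4,2.4,0],[-4,2.4,0],[-0.2,0,0]]' --angular '[[0,0,0],[0,0,0],[0,0,0],[0,0,0],[0,0,0],[0,0,0],[0,0,0],[0,0,0],[0,0,0],[0,0,0],[0,0,0],[0,0,0],[0,0,0],[0,0,0],[0,0,0],[0,0,0],[0,0,0],[0,0,0],[0,0,0],[0,0,0]]' --hand '[0.55,0.55,0.55,0.55,0.55,0.55,0.55,0.55,0.55,0.55,0.55,0.55,0.55,0.55,0.55,0.55,0.55,0.55,0.55,0.55]'

```text
time: 3.1
eef_pos: [0.5799, -0.2675, 0.266]
tcp_rot: [0.727, 0.687, -0.001, -0.001]
force: [-0.6, 0.3, -0.9]
width: 0.0418
grip_force: 0.0
```

Run:
```python
from h import *
b,j=np.load("poses.npy")
g=world(b,[(44,0,0)])[0]
need([g[0],g[1],.1])
a=optics.get_image("side")
cv2.imwrite("pics/s2.png",cv2.resize(a[180:400,180:420],None,fx=2.5,fy=2.5,interpolation=cv2.INTER_CUBIC))
```

```text
t 3.1 pos [ 0.5799 -0.2675  0.266 ] xang 1.5146 z [-0.002 -0.    -1.   ] w 0.0418 F [-0.6  0.3 -0.9] J [-0.61  0.4   1.22 -0.    1.52 -0.55]
tool shift cm [ 0.41 -0.23 16.6 ]
```

Emit:
send_rows --linear '[[0.4,-0.2,3],[0,0,4],[0,0,4],[0,0,3],[0,0,2.5],[0,0,0],[0,0,0]]' --angular '[[0,0,0],[0,0,0],[0,0,0],[0,0,0],[0,0,0],[0,0,0],[0,0,0]]' --hand '[0.55,0.55,0.55,0.55,0.55,0.55,0.55]'

```text
time: 3.85
eef_pos: [0.577, -0.2573, 0.1043]
tcp_rot: [0.726, 0.688, 0.0, -0.0]
force: [0.7, -0.0, 0.6]
width: 0.0418
grip_force: 0.0
```

Run:
```python
from h import *
b,j=np.load("poses.npy")
g=world(b,[(44,0,0)])[0]
need([g[0],g[1],.016])
a=optics.get_image("side");t=optics.get_image("top")
f=lambda i,k:cv2.resize(i,None,fx=k,fy=k,interpolation=cv2.INTER_CUBIC)
cv2.imwrite("pics/s2.png",np.hstack([f(a[240:370,230:350],4),f(t[145:275,365:445],4)]))
p=robot.get_state()["eef_pos"]; print(proj("side",p),proj("top",p))
```

```text
t 3.85 pos [ 0.577  -0.2573  0.1043] xang 1.5166 z [-0.  0. -1.] w 0.0418 F [ 0.7 -0.   0.6] J [-0.6   0.49  1.48  0.    1.17 -0.54]
tool shift cm [-0.6   0.09  8.83]
[[276.63914686 317.99108698]] [[426.33646998 205.60230893]]
```

View pics/s2.png

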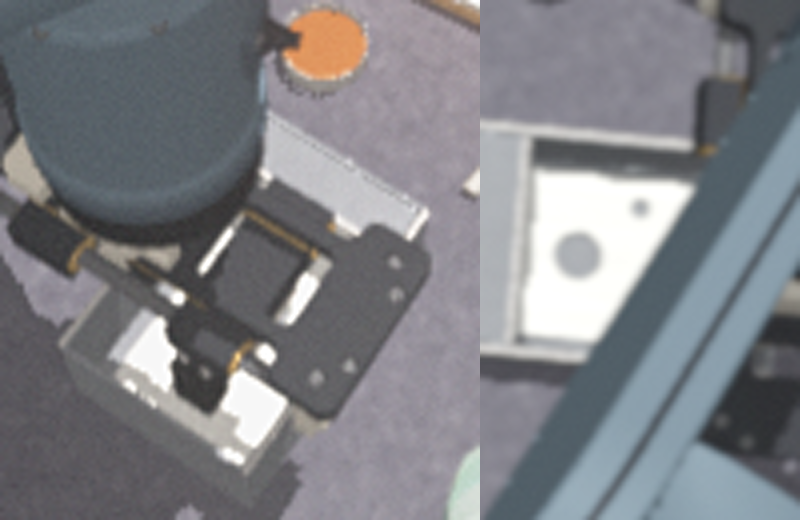

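Emit:
send_rows --linear '[[-0.6,0.1,0],[0,0,2],[0,0,2],[0,0,2],[0,0,1.5],[0,0,1],[0,0,0.3],[0,0,0],[0,0,0]]' --angular '[[0,0,0],[0,0,0],[0,0,0],[0,0,0],[0,0,0],[0,0,0],[0,0,0],[0,0,0],[0,0,0]]' --hand '[0.55,0.55,0.55,0.55,0.55,0.55,0.55,0.55,0.55]'

```text
time: 4.85
eef_pos: [0.5784, -0.2647, 0.0165]
tcp_rot: [0.727, 0.687, 0.0, 0.001]
force: [0.1, 0.7, 0.0]
width: 0.0417
grip_force: 0.0
```

Run:
```python
from h import *
need(None)
```

```text
t 4.85 pos [ 0.5784 -0.2647  0.0165] xang 1.5144 z [ 0.001 -0.001 -1.   ] w 0.0417 F [0.1 0.7 0. ] J [-0.6   0.6   1.55 -0.    1.   -0.55]
```

Clear descent, no contact. Close.

Emit:
send_rows --linear '[[0,0,0],[0,0,0],[0,0,0],[0,0,0],[0,0,0],[0,0,0],[0,0,0],[0,0,0]]' --angular '[[0,0,0],[0,0,0],[0,0,0],[0,0,0],[0,0,0],[0,0,0],[0,0,0],[0,0,0]]' --hand '[0.7,0.85,1,1,1,1,1,1]' --force 50

```text
time: 5.65
eef_pos: [0.5781, -0.2645, 0.0161]
tcp_rot: [0.727, 0.687, 0.0, 0.0]
force: [-0.0, 1.1, 4.6]
width: 0.0218
grip_force: 49.9
```

Emit:
send_rows --linear '[[0,0,-0.2],[0,0,-0.3],[0.15,0,-0.94],[0.15,0,-0.94],[0.15,0,-0.94],[0.15,0,-0.94],[0,0,0]]' --angular '[[0,0,0],[0,0,0],[0,-5,0],[0,-5,0],[0,-5,0],[0,-5,0],[0,0,0]]' --hand '[1,1,1,1,1,1,1]'

```text
time: 6.35
eef_pos: [0.5784, -0.2506, 0.0568]
tcp_rot: [0.714, 0.678, -0.126, 0.119]
force: [0.5, 0.3, -1.4]
width: 0.0218
grip_force: 49.9
```

Run:
```python
from h import *
need(None)
```

```text
t 6.35 pos [ 0.5784 -0.2506  0.0568] xang 1.5187 z [-0.019 -0.342 -0.94 ] w 0.0218 F [ 0.5  0.3 -1.4] J [-0.4   0.52  1.63 -0.42  0.91 -0.1 ]
```

Emit:
send_rows --linear '[[0.15,0,-0.94],[0.15,0,-0.94],[0.15,0,-0.94],[0.15,0,-0.94],[0,0,0],[0,0,0]]' --angular '[[0,-5,0],[0,-5,0],[0,-5,0],[0,-5,0],[0,0,0],[0,0,0]]' --hand '[1,1,1,1,1,1]'

```text
time: 6.95
eef_pos: [0.5794, -0.2309, 0.0863]
tcp_rot: [0.683, 0.646, -0.248, 0.233]
force: [-0.9, -0.2, -0.7]
width: 0.022
grip_force: 49.9
```

Run:
```python
from h import *
need(None)
```

```text
t 6.95 pos [ 0.5794 -0.2309  0.0863] xang 1.5166 z [-0.038 -0.639 -0.768] w 0.022 F [-0.9 -0.2 -0.7] J [-0.18  0.56  1.67 -0.85  1.01  0.38]
```

Emit:
send_rows --linear '[[-1,0,0],[-1,0,0],[-1,0,0],[-1,0,0],[-0.64,0,-0.77],[-1.28,0,-1.53],[-1.92,0,-2.3],[-1.92,0,-2.3],[-1.92,0,-2.3],[-0.64,0,-0.77],[0,0,0],[0,0,0]]' --angular '[[0,0,0],[0,0,0],[0,0,0],[0,0,0],[0,0,0],[0,0,0],[0,0,0],[0,0,0],[0,0,0],[0,0,0],[0,0,0],[0,0,0]]' --hand '[1,1,1,1,1,1,1,1,1,1,1,1]'

```text
time: 8.15
eef_pos: [0.5773, -0.2609, 0.2417]
tcp_rot: [0.683, 0.646, -0.249, 0.234]
force: [-0.6, -0.1, -1.0]
width: 0.0219
grip_force: 49.9
```

Run:
```python
from h import *
need(None)
```

```text
t 8.15 pos [ 0.5773 -0.2609  0.2417] xang 1.5154 z [-0.038 -0.641 -0.767] w 0.0219 F [-0.6 -0.1 -1. ] J [-0.23  0.38  1.52 -0.74  1.21  0.09]
```

Emit:
send_rows --linear '[[0,0,0],[0,0,0],[0,0,0],[0,0,0],[0,0,0],[0,0,0],[0,0,0],[0,0,0],[2,0,0],[3,0,0],[3,0,0],[3,0,0],[3,0,0],[2,0,0],[0,0,0]]' --angular '[[0,5,0],[0,5,0],[0,5,0],[0,5,0],[0,5,0],[0,5,0],[0,5,0],[0,5,0],[0,0,0],[0,0,0],[0,0,0],[0,0,0],[0,0,0],[0,0,0],[0,0,0]]' --hand '[1,1,1,1,1,1,1,1,1,1,1,1,1,1,1]'

```text
time: 9.65
eef_pos: [0.586, -0.0975, 0.2412]
tcp_rot: [0.726, 0.688, -0.001, -0.002]
force: [-0.3, -0.4, -0.9]
width: 0.0219
grip_force: 49.9
```

Emit:
send_rows --linear '[[0,0,0],[0,0,0],[0,0,0],[0,0,0],[0,0,0],[0,0,0],[0,0,0],[0,0,0],[0,0,0],[0,0,0],[0,0,0],[0,0,0],[0,0,0]]' --angular '[[0,0,-8.5],[0,0,-8.5],[0,0,-8.5],[0,0,-8.5],[0,0,-8.5],[0,0,-8.5],[0,0,-8.5],[0,0,-8.5],[0,0,-8.5],[0,0,-8.5],[0,0,-8.5],[0,0,0],[0,0,0]]' --hand '[1,1,1,1,1,1,1,1,1,1,1,1,1]'

```text
time: 10.95
eef_pos: [0.5865, -0.1016, 0.242]
tcp_rot: [-0.0, 1.0, 0.0, -0.001]
force: [0.0, 0.2, -1.3]
width: 0.0217
grip_force: 49.9
```

Run:
```python
from h import *
need(None)
print(np.degrees(R.from_quat(robot.get_state()["tcp_rot"]).as_matrix()))
a=optics.get_image("side");t=optics.get_image("top")
cv2.imwrite("pics/sx.png",a);cv2.imwrite("pics/tx.png",t)
f=lambda i,k:cv2.resize(i,None,fx=k,fy=k,interpolation=cv2.INTER_CUBIC)
cv2.imwrite("pics/s3.png",np.hstack([f(a[140:340,200:400],2),f(t[130:330,180:380],2)]))
```

```text
t 10.95 pos [ 0.5865 -0.1016  0.242 ] xang -3.1413 z [-0.002  0.    -1.   ] w 0.0217 F [ 0.   0.2 -1.3] J [-0.36  0.33  1.38 -0.    1.43 -1.93]
[[-5.72956973e+01 -1.64284398e-02 -9.56396995e-02]
 [-1.64381435e-02  5.72957769e+01  5.79958317e-03]
 [ 9.56380322e-02  5.82701385e-03 -5.72956994e+01]]
```

View pics/s3.png

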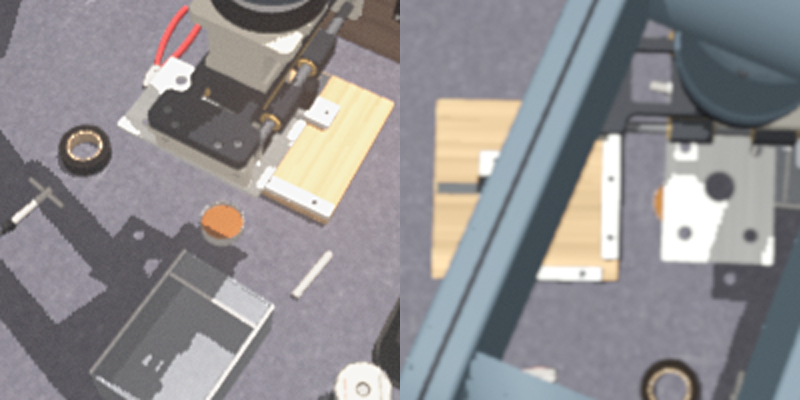

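Run:
```python
from h import *
s=robot.get_state(); p=s["eef_pos"]; zt=p[2]*1000-8.1
ct=lambda uv:(np.array(uv)+.5)/2-.5
gt=[("top",[(-65,40,zt),(-65,-40,zt)],ct([(260,262),(375,264)])+[180,130])]
gs=[("side",[(-65,-40,zt),(65,-40,zt)],ct([(121,124),(256,189)])+[200,140])]
for g in (gt,gs,gt+gs):
    q=fit([.54,-.1,0],g); print("tcp rel",(p[:2]-q[:2])*1000)
```

```text
[ 0.5418 -0.0997  0.0085]
[[1.3, 0.0], [-1.3, -0.0]]
tcp rel [44.90019783 -1.78564445]
[ 0.5426 -0.0983  0.0189]
[[-1.9, -0.9], [1.6, 0.6]]
tcp rel [44.14139943 -3.24013613]
[ 0.5419 -0.0988  0.0172]
[[1.0, 0.2], [-1.6, -0.3], [-2.4, -0.9], [1.0, 0.7]]
tcp rel [44.80940644 -2.72585334]
```

Emit:
send_rows --linear '[[-0.2,2.8,0],[-0.3,3.3,0],[-0.3,3.3,0],[-0.3,3,0],[0,1.5,0],[0,0,1],[0,0,3],[0,0,4],[0,0,4],[0,0,3],[0,0,2],[0,0,1],[0,0,0],[0,0,0]]' --angular '[[0,0,-0.75],[0,0,0],[0,0,0],[0,0,0],[0,0,0],[0,0,0],[0,0,0],[0,0,0],[0,0,0],[0,0,0],[0,0,0],[0,0,0],[0,0,0],[0,0,0]]' --hand '[1,1,1,1,1,1,1,1,1,1,1,1,1,1]'

```text
time: 12.45
eef_pos: [0.5965, 0.0369, 0.0636]
tcp_rot: [-0.008, 1.0, -0.0, 0.001]
force: [0.5, -0.5, 0.2]
width: 0.0218
grip_force: 49.9
```

Run:
```python
from h import *
need([.597,.037,.043])
a=optics.get_image("side");t=optics.get_image("top")
cv2.imwrite("pics/sx.png",a);cv2.imwrite("pics/tx.png",t)
f=lambda i,k:cv2.resize(i,None,fx=k,fy=k,interpolation=cv2.INTER_CUBIC)
cv2.imwrite("pics/s4.png",np.hstack([f(a[145:265,280:400],3.3),f(t[160:280,185:305],3.3)]))
```

```text
t 12.45 pos [0.5965 0.0369 0.0636] xang -3.1248 z [ 0.001 -0.    -1.   ] w 0.0218 F [ 0.5 -0.5  0.2] J [-0.12  0.48  1.61 -0.    1.05 -1.71]
tool shift cm [-0.05  0.01  2.06]
```

View pics/s4.png

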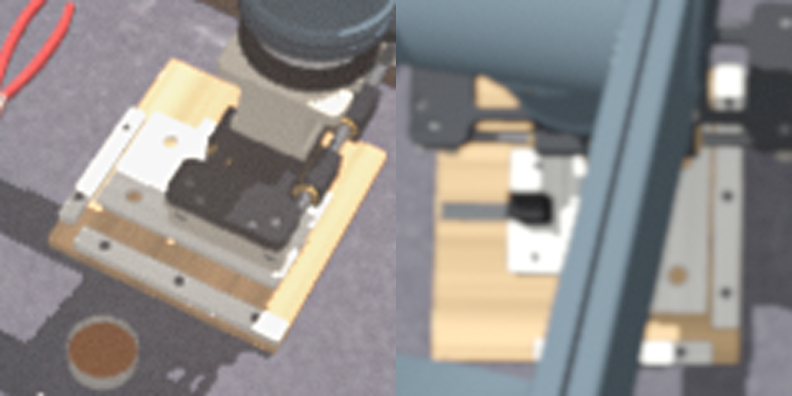

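Emit:
send_rows --linear '[[0,0,1],[0,0,0.8],[0,0,0.2],[0,0.4,0],[0,0.6,0],[0,0.6,0],[0,0.6,0],[0,0.5,0],[0,0.3,0],[0,0,0]]' --angular '[[0,0,0],[0,0,0],[0,0,0],[0,0,0],[0,0,0],[0,0,0],[0,0,0],[0,0,0],[0,0,0],[0,0,0]]' --hand '[1,1,1,1,1,1,1,1,1,1]'

```text
time: 13.55
eef_pos: [0.5953, 0.0684, 0.0431]
tcp_rot: [-0.009, 1.0, 0.0, 0.0]
force: [0.6, 0.3, -2.0]
width: 0.022
grip_force: 49.9
```

Run:
```python
from h import *
need([.597,.039,.026])
```

```text
t 13.55 pos [0.5953 0.0684 0.0431] xang -3.1235 z [ 0.  0. -1.] w 0.022 F [ 0.6  0.3 -2. ] J [-0.07  0.51  1.62  0.    1.01 -1.66]
tool shift cm [-0.11 -2.95  1.71]
```

Emit:
send_rows --linear '[[0,-0.6,0],[-0.1,-0.8,0],[0,-0.8,0],[0,-0.7,0],[0,0,0.5],[0,0,0.6],[0,0,0.4],[0,0,0.1],[0,0,0.1],[0,0,0]]' --angular '[[0,0,0.2],[0,0,0],[0,0,0],[0,0,0],[0,0,0],[0,0,0],[0,0,0],[0,0,0],[0,0,0],[0,0,0]]' --hand '[1,1,1,1,1,1,1,1,1,1]'

```text
time: 14.55
eef_pos: [0.5967, 0.039, 0.0258]
tcp_rot: [-0.007, 1.0, 0.0, -0.0]
force: [-1.1, -0.6, -0.8]
width: 0.0215
grip_force: 49.9
```

Run:
```python
from h import *
need([.597,.039,.025])
```

```text
t 14.55 pos [0.5967 0.039  0.0258] xang -3.127 z [-0.  0. -1.] w 0.0215 F [-1.1 -0.6 -0.8] J [-0.12  0.53  1.64  0.    0.97 -1.71]
tool shift cm [-0.03  0.    0.08]
```

Emit:
send_rows --linear '[[0,0,0.05],[0,0,0.05],[0,0,0.05],[0,0,0]]' --angular '[[0,0,0],[0,0,0],[0,0,0],[0,0,0]]' --hand '[1,1,1,1]'

```text
time: 14.95
eef_pos: [0.597, 0.0388, 0.0251]
tcp_rot: [-0.007, 1.0, 0.0, 0.0]
force: [-1.6, 0.1, 4.5]
width: 0.0215
grip_force: 49.9
```

Emit:
send_rows --linear '[[0,0,0],[0,0,0],[0,0,0],[0,0,0],[0,0,-0.5],[0,0,-1.5],[0,0,-2.5],[0,0,-3],[0,0,-2],[0,0,0],[0,0,0]]' --angular '[[0,0,0],[0,0,0],[0,0,0],[0,0,0],[0,0,0],[0,0,0],[0,0,0],[0,0,0],[0,0,0],[0,0,0],[0,0,0]]' --hand '[0.8,0.65,0.55,0.55,0.55,0.55,0.55,0.55,0.55,0.55,0.55]'

```text
time: 16.05
eef_pos: [0.5968, 0.0387, 0.1195]
tcp_rot: [-0.007, 1.0, -0.0, 0.0]
force: [-0.6, 0.0, 0.2]
width: 0.0418
grip_force: 0.0
```

Run:
```python
from h import *
need(None)
a=optics.get_image("side");t=optics.get_image("top")
cv2.imwrite("pics/sx.png",a);cv2.imwrite("pics/tx.png",t)
f=lambda i,k:cv2.resize(i,None,fx=k,fy=k,interpolation=cv2.INTER_CUBIC)
cv2.imwrite("pics/s5.png",np.hstack([f(a[145:265,280:400],3.3),f(t[160:280,185:305],3.3)]))
```

```text
t 16.05 pos [0.5968 0.0387 0.1195] xang -3.1274 z [ 0.001 -0.    -1.   ] w 0.0418 F [-0.6  0.   0.2] J [-0.12  0.42  1.55  0.    1.17 -1.71]
```

View pics/s5.png

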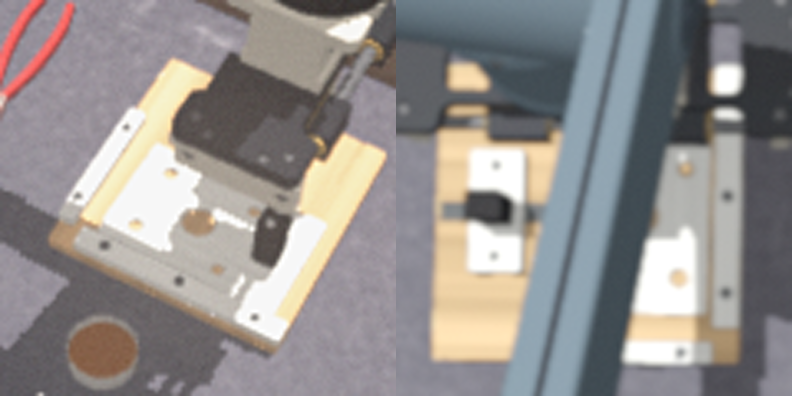

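Emit:
send_rows --linear '[[1,1.5,0],[1.5,2.5,0],[1.6,2.5,0],[1,1.5,0],[0,0,0],[0,0,1.5],[0,0,2],[0,0,2],[0,0,1.5],[0,0,1],[0,0,0.5],[0,0,0],[0,0,0]]' --angular '[[0,0,0],[0,0,0],[0,0,0],[0,0,0],[0,0,0],[0,0,0],[0,0,0],[0,0,0],[0,0,0],[0,0,0],[0,0,0],[0,0,0],[0,0,0]]' --hand '[0.55,0.55,0.55,0.55,0.55,0.55,0.55,0.55,0.55,0.55,0.55,0.55,0.55]'

```text
time: 17.45
eef_pos: [0.5452, 0.1178, 0.035]
tcp_rot: [-0.007, 1.0, -0.0, 0.0]
force: [1.0, 0.3, 0.7]
width: 0.0421
grip_force: 0.0
```

Emit:
send_rows --linear '[[0,0,0],[0,0,0],[0,0,0],[0,0,0],[0,0,0],[0,0,0]]' --angular '[[0,0,0],[0,0,0],[0,0,0],[0,0,0],[0,0,0],[0,0,0]]' --hand '[0.65,0.75,0.85,0.9,0.9,0.9]' --force 15

```text
time: 18.05
eef_pos: [0.545, 0.1181, 0.035]
tcp_rot: [-0.007, 1.0, 0.0, 0.0]
force: [-0.1, 0.9, 4.8]
width: 0.0218
grip_force: 15.0
```

Run:
```python
from h import *
need(None)
```

```text
t 18.05 pos [0.545  0.1181 0.035 ] xang -3.1274 z [ 0.001  0.    -1.   ] w 0.0218 F [-0.1  0.9  4.8] J [ 0.01  0.46  1.74  0.    0.94 -1.57]
```

Emit:
send_rows --linear '[[0,-0.3,0],[0,-0.4,0],[0,-0.4,0],[0,-0.4,0],[0,-0.4,0],[0,-0.3,0],[0,-0.2,0],[0,0,0]]' --angular '[[0,0,0],[0,0,0],[0,0,0],[0,0,0],[0,0,0],[0,0,0],[0,0,0],[0,0,0]]' --hand '[0.9,0.9,0.9,0.9,0.9,0.9,0.9,0.9]'

```text
time: 18.85
eef_pos: [0.5453, 0.0936, 0.035]
tcp_rot: [-0.007, 1.0, -0.0, 0.0]
force: [-0.9, 0.5, 5.5]
width: 0.0221
grip_force: 15.0
```

Emit:
send_rows --linear '[[0,-0.1,0],[0,-0.1,0],[0,0,0]]' --angular '[[0,0,0],[0,0,0],[0,0,0]]' --hand '[0.9,0.9,0.9]'

```text
time: 19.15
eef_pos: [0.5454, 0.092, 0.035]
tcp_rot: [-0.007, 1.0, 0.0, 0.0]
force: [-0.2, 1.5, 5.5]
width: 0.022
grip_force: 15.0
```

Emit:
send_rows --linear '[[0,-0.1,0],[0,-0.1,0],[0,0,0]]' --angular '[[0,0,0],[0,0,0],[0,0,0]]' --hand '[0.9,0.9,0.9]'

```text
time: 19.45
eef_pos: [0.5454, 0.0906, 0.035]
tcp_rot: [-0.007, 1.0, 0.001, 0.0]
force: [-0.6, 4.3, 5.9]
width: 0.0219
grip_force: 15.0
```

Emit:
send_rows --linear '[[0,-0.05,0],[0,-0.05,0],[0,0,0]]' --angular '[[0,0,0],[0,0,0],[0,0,0]]' --hand '[0.9,0.9,0.9]'

```text
time: 19.75
eef_pos: [0.5454, 0.0905, 0.035]
tcp_rot: [-0.007, 1.0, 0.001, 0.001]
force: [-0.8, 7.8, 5.3]
width: 0.0217
grip_force: 15.0
```

Emit:
send_rows --linear '[[0,-0.05,0],[0,-0.05,0],[0,0,0]]' --angular '[[0,0,0],[0,0,0],[0,0,0]]' --hand '[0.9,0.9,0.9]'

```text
time: 20.05
eef_pos: [0.5454, 0.0905, 0.035]
tcp_rot: [-0.007, 1.0, 0.002, 0.001]
force: [0.3, 11.0, 6.1]
width: 0.0217
grip_force: 15.0
```

Emit:
send_rows --linear '[[0,0.1,0],[0,0.1,0],[0,0.05,0],[0,0,0],[0,0,0],[0,0,0],[0,0,0],[0,0,0],[0,0,-0.5],[0,0,-1.5],[0,0,-3],[0,0,-4],[0,0,-4],[0,0,-4],[0,0,-2],[0,0,0]]' --angular '[[0,0,0],[0,0,0],[0,0,0],[0,0,0],[0,0,0],[0,0,0],[0,0,0],[0,0,0],[0,0,0],[0,0,0],[0,0,0],[0,0,0],[0,0,0],[0,0,0],[0,0,0],[0,0,0]]' --hand '[0.9,0.9,0.9,0.9,0.7,0.6,0.55,0.55,0.55,0.55,0.55,0.55,0.55,0.55,0.55,0.55]'

```text
time: 21.65
eef_pos: [0.547, 0.0904, 0.2285]
tcp_rot: [-0.007, 1.0, -0.0, 0.004]
force: [1.5, 0.0, -0.9]
width: 0.0419
grip_force: 0.0
```

Emit:
send_rows --linear '[[0,5,0],[0,5,0],[0,5,0],[0,5,0],[0,5,0],[0,0,0],[0,0,0]]' --angular '[[0,0,0],[0,0,0],[0,0,0],[0,0,0],[0,0,0],[0,0,0],[0,0,0]]' --hand '[0.55,0.55,0.55,0.55,0.55,0.55,0.55]'

```text
time: 22.35
eef_pos: [0.5403, 0.3411, 0.2223]
tcp_rot: [-0.008, 1.0, -0.001, -0.001]
force: [-1.2, -0.6, -0.8]
width: 0.0416
grip_force: 0.0
```

Run:
```python
from h import *
need(None)
a=optics.get_image("side");t=optics.get_image("top")
cv2.imwrite("pics/sx.png",a);cv2.imwrite("pics/tx.png",t)
f=lambda i,k:cv2.resize(i,None,fx=k,fy=k,interpolation=cv2.INTER_CUBIC)
cv2.imwrite("pics/s6.png",np.hstack([f(a[145:265,280:400],3.3),f(t[160:280,185:305],3.3)]))
```

```text
t 22.35 pos [0.5403 0.3411 0.2223] xang -3.1246 z [-0.003 -0.002 -1.   ] w 0.0416 F [-1.2 -0.6 -0.8] J [ 0.39  0.42  1.3  -0.    1.43 -1.2 ]
```

View pics/s6.png

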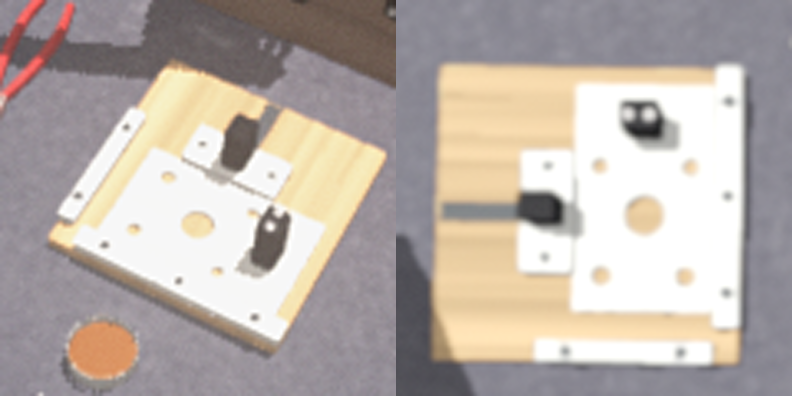

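The picture shows the template flat and flush with the fence. The stop block touches its edge at crop x≈572, and its centre is about 7 mm towards the open end. The arm is clear.

```bash
python3 -c "
from cell import robot
print(robot.sign_off())"
```

```text
the job is handed in; nothing more can be done
None
```

The template is out of the bin and lies flat on the jig bed, handle up and handle end away from the ledge, trapped against the fence by the stop; I let go and handed the job in at about 22 s, and sign-off gave no verdict.

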